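# Turn the grip on a hinge bar and load it into the riveting nest

### The job

Take the black bar with the square head out of the kit rack by its head and lay it flat on the grey felt pad, letting go of it. Then take it by its thin tail and lower it, without dropping it, into the aluminium nest so that it lies flat with the head down between the walls, close to the closed end, and the tail pointing straight out of the mouth. Leave the bar with the round eye where it is in the rack.

Things in the scene. Friction and masses are not known exactly. Their poses are not given: they have to be found in the camera images.
- square_bar_head (a point): Black bar (mm): 160 long, 30 high, 0.14 kg: square head 40 wide (x), 44 long (y), tail 22 wide. Point: head's centre, half-way up (35 above the table in the rack). y runs from head to tail; tail from +22 to +138, balance at +47. Lies flat in a lane of the grey rack at the robot's left; head sticks out, tail is between walls, open above, 10 above it. Grip across x: head at 0, tail at +100.
- eye_bar_head (a point): The other bar in the rack, to be left alone: same black tail and length but a round eye 44 mm across in place of the square head. Point: the eye's centre, half-way up; same axes. The rack's two lanes are 110 mm apart, either bar may be in either; their walls are 36 mm apart, 60 mm high.
- pad_top (a point): Grey felt pad fixed flat on the table between rack and nest, 300 mm (x) by 200 mm (y), 4 mm thick. Point: centre of its upper face. A bar laid along y over the centre fits. A roll of clear tape, 60 mm across, 24 mm high, stands on it at x +112, y +40 mm; the rest is free.
- nest_seat (a point): Fixed aluminium nest on the robot's right, open above and at its mouth (+y). Point: where the head's centre belongs, 15 mm above the nest's floor. Seated bar's y axis points as this y. Walls inside at x -30 and +30 mm, closed end y -32, mouth y +68, tops 30 mm above the point: no room for fingers by the head. Past the mouth only a rib, 20 wide, under the tail, to y +113.

How it is judged:
By the outcome, as a careful person would: the job done as asked, in the order asked, and still so for the second after the job is handed in, with the robot touching nothing.
It also fails if it takes over 64 s, if anything falls off the work surface, if the arm or the gripper's body presses on something with over 40 N, if the wrist force passes 120 N, or if a joint passes its speed limit or range.

### The arm

A 6-joint arm with a two-finger parallel gripper is mounted at the origin on the work surface. World frame = base frame: x ahead of the robot, y to its left, z up, the work surface at z = 0. Lengths are in mm, angles in rad, forces in N, time in s.
With the tool pointing down it reaches from about 300 to 850 mm from the base axis. Payload 5.4 kg.
Tool frame: the origin (TCP) lies on the centre line of the jaws, within the pads' length; the fingertips stand 14 mm ahead of it and the grasp point (between the pads) lies 5 mm behind it; z points along the fingers, y is the line along which they close (so a half turn about z gives the same grasp; the last joint's range is limited). The gripper opens to 85 mm and grips with 20 to 120 N. Pads are 22 mm wide; open, the fingers measure 114 mm over their backs; the gripper's body (76 mm by 85 mm) begins 54 mm behind the grasp point. The pads swing forward as they close: fully open they stand 13 mm farther back than shut.
Start: joints at [0.926, 0.158, 1.597, -0, 1.386, -0.21], TCP at [242.214, 521.477, 245.299] pointing down, gripper open.
Joint ranges: [-2.91, 2.91], [-0.94, 2.29], [0.18, 2.7], [-1.29, 4.43], [0.17, 2.64], [-3, 3]. Speed limits (rad/s): [2.57, 2.57, 3.14, 3.14, 3.14, 3.14].

### API

Orientations are given as a unit quaternion [x, y, z, w].
In Python, from plant import ctrl gives the robot as it stands. The module is installed in compiled form; this text tells all that it offers.
- The arm moves only by the tool jog_arm, never from a script. Its argument "commands" is one flat list of numbers, 7 for each row, row after row: the opening, from 0 (shut) to 1 (fully open), then the shift along the tool's x, y, z in m, then the turn, a rotation vector about the tool's x, y, z in degrees. A call has exactly 8 rows; each row is the pose to reach, as a shift and turn from the pose commanded when the call began, along the tool's axes at that moment; what a row does not reach only later rows make up. A row lasts 1/12 s, in which the tool goes at most 41.7 mm and 7.16 degrees, less where a joint would pass 70% of its speed; a pose out of reach is approached as far as the arm can. A call with a gripper value outside its range is refused whole. The fingers move at their own pace and stop on an object; "grip_force" is the grip in N (left out, the last holds). Time passes only in rows, so rows that repeat a pose let the fingers close, or fill a call up. It gives the time, the measured TCP pose, the force, the opening and the grip force at its end, in the units of the state.
- ctrl.get_obs(): the state, without advancing time (a new reading comes with each control period).
- ctrl.read_camera(name): name is "scene" or "side" or "wrist"; returns the picture (384x512x3 uint8, red, green, blue); there is no depth.
- ctrl.calibration(name): a dict with "vfov" (degrees; the focal length in pixels is half the picture's height over the tangent of half this angle, whatever the lens; pixels are square), "cx", "cy" (the principal point, pixels), "R" (3x3) and "t" (3): a world point X has camera coordinates R X + t. Camera axes: x right, y down, z forward; pixel columns grow to the right and rows downward; lengths in mm; the calibration is good to about 2 mm. A picture is of the moment at which its call begins: read the wrist's pose just before it. calibration takes no time and is no camera call; for the wrist camera it gives the pose at the moment of the call.
- ctrl.hand_in(): hands the job in; it is judged then, once.
Trained networks look in the newest picture that a camera, given by its name, has taken for a name from the list of things; names that differ only in an ending like _2 or _b are one class to them, and where a whole thing is asked for, a point or a joint stands for the part that bears it (a point fixed in the world has none). Each returns a list of dicts, best first, with "p" (0 to 1); they miss things now and then, are a little off and sometimes report something else, mostly with a low value. They report only what shows in the picture. A call takes as long as a camera call.
- ctrl.trace(camera, target): "region" (384x512 bool, what is visible of it) and "bbox" ([centre column, centre row, width, height] in pixels, round what is visible of it).
The state is a dict: "clock": time; "joint_pos": joint angles; "qd": joint speeds; "tau": joint torques, N m; "position": TCP position; "tool_rot": TCP orientation; "ft_force": force on the tool from outside, world axes, zero at the start; "moment": the same for the moment, N m; "gripper_width": opening from 0.0 (shut) to 1.0 (fully open); "grip_force": force on a finger pad.
Only numpy, scipy, OpenCV 4.12 (cv2) and the standard library are available. Lean on these libraries where they do the work, as an engineer would, in place of code of your own. Each camera call takes 0.05 s, during which the arm holds its last target. There are 200 camera calls.

## Working session

There is one attempt and no reset: what is moved stays moved. The work goes in short steps, Python scripts to look and compute and a tool call to move; the robot and the scene stay as the last step left them, time stands still between calls to the robot, and variables do not carry over. Pictures are saved under pics/ and viewed, at most 12 in all, crops included, and the job is handed in when it is done.

Besides the shell and the picture viewer there is one more tool, called in YAML: its name, and indented under it one key for each argument. jog_arm: Moves the arm, as the interface text tells. Its arguments: {"type":"object","properties":{"commands":{"type":"array"},"grip_force":{"type":"number"}},"required":["commands"]}

```bash
mkdir -p pics
python3 - <<'E'
from plant import ctrl
import cv2,numpy as np
o=ctrl.get_obs();print({k:np.round(v,3) for k,v in o.items()})
ims=[]
for n in ["scene","side","wrist"]:
    im=ctrl.read_camera(n);c=ctrl.calibration(n);print(n,c)
    cv2.imwrite(f"pics/{n}0.png",im[...,::-1])
    for t in ["square_bar_head","eye_bar_head","pad_top","nest_seat"]:
        print(n,t,[(np.round(d["p"],2),np.round(d["bbox"],1)) for d in ctrl.trace(n,t)[:2]])
E
```

```text
{'clock': np.float64(0.0), 'joint_pos': array([ 0.926,  0.159,  1.598,  0.   ,  1.386, -0.21 ]), 'qd': array([ 0.   , -0.001, -0.   ,  0.   , -0.001,  0.   ]), 'tau': array([ 1.0000e-03, -3.9600e+01, -3.3143e+01, -0.0000e+00,  9.0000e-03,
       -0.0000e+00]), 'position': array([241.843, 521.004, 244.282]), 'tool_rot': array([ 0.216,  0.976, -0.001, -0.   ]), 'ft_force': array([-0.569, -0.277, -0.271]), 'moment': array([ 0.015, -0.021,  0.036]), 'grip_force': np.float64(0.0), 'gripper_width': np.float64(0.997)}
scene {'vfov': 49.64006358136212, 'cx': 257.4816954828503, 'cy': 193.94480194067478, 'R': array([[ 0.57655335,  0.81692884,  0.01461199],
       [ 0.68043655, -0.4701691 , -0.56209173],
       [-0.45231884,  0.3340184 , -0.82694581]]), 't': array([-286.91463172, -342.32727601, 1320.65748844])}
scene square_bar_head [(np.float64(0.82), array([357.1, 140.1,  49.6,  33.9]))]
scene eye_bar_head [(np.float64(0.84), array([331. , 114.7,  43.4,  25.1]))]
scene pad_top [(np.float64(0.71), array([264.7, 194.3, 118.4, 111.5]))]
scene nest_seat [(np.float64(0.76), array([166. , 237.8,  8
[... 377 characters left out ...]
,  45.3]))]
side eye_bar_head [(np.float64(0.85), array([189.9, 115.8,  15. ,  42.7]))]
side pad_top [(np.float64(0.73), array([229.5, 210.4, 140.7,  70. ]))]
side nest_seat [(np.float64(0.64), array([236.4, 322.1,  63.5, 101.9]))]
wrist {'vfov': 59.786973420419905, 'cx': 261.7054029756849, 'cy': 190.38631818712653, 'R': array([[ 4.22311494e-01,  9.06450738e-01, -2.47443512e-04],
       [ 8.63797334e-01, -4.02356674e-01,  3.03254467e-01],
       [ 2.74785675e-01, -1.28281588e-01, -9.52909580e-01]]), 't': array([-576.21628905,  -38.52859311,  380.9045284 ])}
wrist square_bar_head []
wrist eye_bar_head [(np.float64(0.8), array([198.8, 347.4,  79.6,  42.9]))]
wrist pad_top []
wrist nest_seat []
```

View pics/scene0.png

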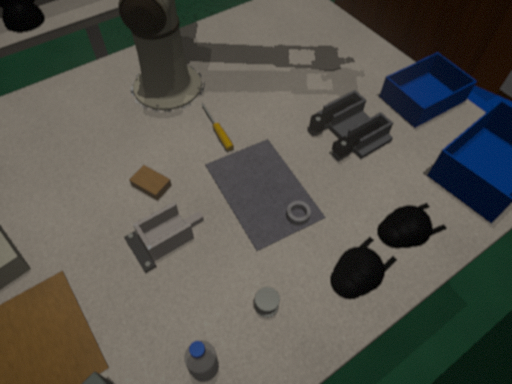

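View pics/wrist0.png

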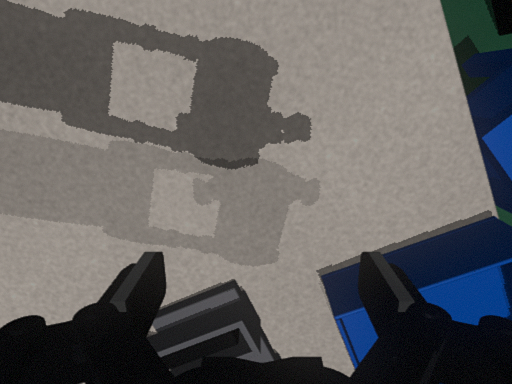

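Run:
```python
import cv2,numpy as np
a=cv2.imread("pics/scene0.png");b=cv2.imread("pics/side0.png")
r=lambda im,x,y,w,h,s:cv2.resize(im[y:y+h,x:x+w],None,fx=s,fy=s,interpolation=cv2.INTER_CUBIC)
# each 400x300
top=np.hstack([r(a,300,85,100,75,4),r(b,160,70,100,75,4)])
bot=np.hstack([r(a,110,190,100,75,4),r(b,180,265,133,100,3)[:300,:400]])
bot=cv2.resize(bot,(800,300)) if bot.shape[1]!=800 else bot
cv2.imwrite("pics/crop0.png",np.vstack([top,bot]))
```

```text
(no output)
```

View pics/crop0.png

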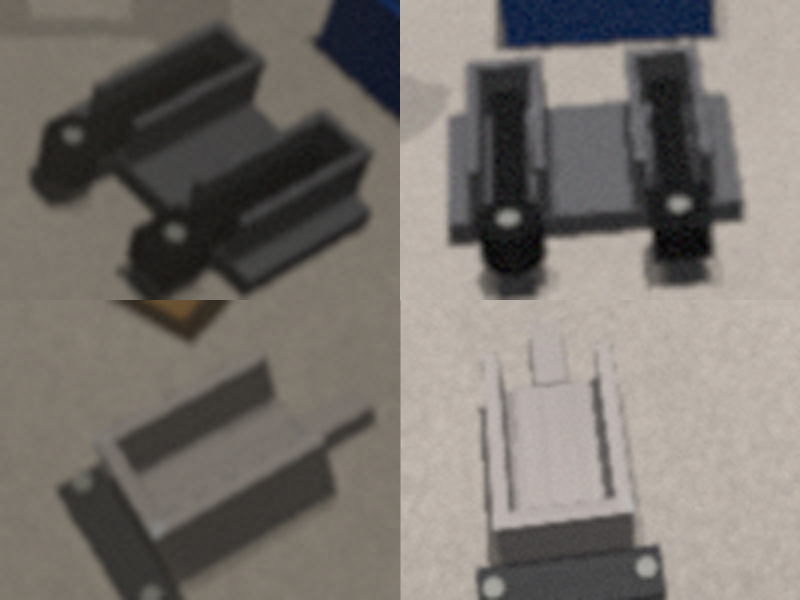

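View pics/side0.png

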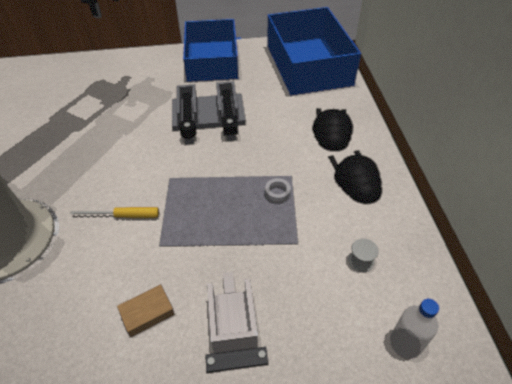

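```bash
cat > h.py <<'E'
from plant import ctrl
import numpy as np, cv2
def K(c):
    f=192/np.tan(np.radians(c["vfov"]/2));return np.array([[f,0,c["cx"]],[0,f,c["cy"]],[0,0,1]])
def P(c): return K(c)@np.c_[c["R"],c["t"]]
def tri(cs,uvs):
    A=[]
    for c,(u,v) in zip(cs,uvs):
        p=P(c);A+= [u*p[2]-p[0],v*p[2]-p[1]]
    A=np.array(A);X=np.linalg.lstsq(A[:,:3],-A[:,3],rcond=None)[0];return X
def proj(c,X):
    x=P(c)@np.append(X,1);return x[:2]/x[2]
def onz(c,uv,z):
    R,t=np.array(c["R"]),np.array(c["t"]);d=R.T@np.linalg.solve(K(c),[*uv,1]);o=-R.T@t
    return o+d*(z-o[2])/d[2]
E
python3 - <<'E'
from h import *
s,d=ctrl.calibration("scene"),ctrl.calibration("side")
for n,a,b in [("sqdot",(343.7,143),(229.5,121)),("eyedot",(317.7,118.5),(186.8,124.3)),
 ("nestCL",(134.5,225.75),(211,341)),("nestCR",(150,248.25),(257.7,336.3)),("nestML",(177,204.25),(209.7,283.3)),("nestMR",(191.75,224.25),(247.7,280.7)),("rib",(203,216.5),(229.3,276.7)),
 ("tape",(298.5,211),(278,189))]:
    X=tri([s,d],[a,b]);print(n,X.round(1),(proj(s,X)-a).round(1),(proj(d,X)-b).round(1))
for uv in [(168,178),(292,177),(297,243),(161,244)]: print("pad",onz(d,uv,4).round(0))
for uv in [(206,160.5),(266,140.5),(323.5,215),(259,248)]: print("padS",onz(s,uv,4).round(0))
E
```

```text
sqdot [525.  267.4  49.2] [-0.   0.2] [-0.1 -0.1]
eyedot [415.  266.8  51.4] [-0.  0.] [-0. -0.]
nestCL [ 441.6 -312.9   56.1] [ 0.1 -0.3] [0.2 0.3]
nestCR [ 519.8 -313.5   60.5] [-0.6  1.4] [-1.  -1.5]
nestML [ 446.1 -202.7   57.1] [ 0.1 -0.2] [0.2 0.2]
nestMR [ 516.1 -203.6   56.2] [-0.4  0.9] [-0.6 -0.9]
rib [ 482.1 -158.7    1.5] [-0.4  1. ] [-0.7 -1. ]
tape [615.6  41.1  24.1] [-0.2  0.4] [-0.3 -0.4]
pad [359. 129.   4.]
pad [659.  91.   4.]
pad [ 635. -100.    4.]
pad [344. -64.   4.]
padS [331. -57.   4.]
padS [366. 123.   4.]
padS [652.  97.   4.]
padS [634. -92.   4.]
```

```bash
cat >> h.py <<'E'
from scipy.spatial.transform import Rotation as Ro
def plan(x,y,z,yaw=0):
    "shift (mm) and turn (deg) in tool axes to TCP x,y,z, tool down with tool y at world angle yaw (deg)"
    o=ctrl.get_obs();R0=Ro.from_quat(o["tool_rot"]);c,s=np.cos(np.radians(yaw)),np.sin(np.radians(yaw))
    R1=Ro.from_matrix(np.array([[-s,c,0],[c,s,0],[0,0,-1]]))
    print("t",round(float(o["clock"]),2),"pos",np.round(o["position"],1),"F",np.round(o["ft_force"],1),"w",round(float(o["gripper_width"]),3),"grip",round(float(o["grip_force"]),1))
    print("shift",R0.inv().apply(np.array([x,y,z])-o["position"]).round(1),"turn",(R0.inv()*R1).as_rotvec(degrees=True).round(2))
E
python3 - <<'E'
from h import *
plan(525,205,170)
d=ctrl.calibration("side")
print(onz(d,(210,123.75),20))
E
```

```text
t 0.75 pos [242.2 521.5 245.3] F [-0.4  0.1  0.2] w 1.002 grip 0.0
shift [-389.8 -167.9   75.3] turn [ 0.    0.   65.09]
[473.84642158 297.90700642  20.        ]
```

jog_arm:
  commands: [1,-0.039,-0.017,0.004,0,0,7,1,-0.078,-0.034,0.008,0,0,14,1,-0.117,-0.051,0.012,0,0,21,1,-0.156,-0.068,0.016,0,0,28,1,-0.195,-0.085,0.02,0,0,34,1,-0.234,-0.102,0.024,0,0,40,1,-0.273,-0.119,0.028,0,0,46,1,-0.3,-0.13,0.03,0,0,52]

```text
clock: 1.42
position: [460.8, 275.0, 215.2]
tool_rot: [0.624, 0.781, 0.0, 0.0]
ft_force: [0.5, -0.6, -0.4]
gripper_width: 1.004
grip_force: 0.0
```

```bash
python3 -c "
from h import *
plan(525,205,170)"
```

```text
t 1.42 pos [460.8 275.  215.2] F [ 0.5 -0.6 -0.4] w 1.004 grip 0.0
shift [-82.5  47.2  45.2] turn [2.000e-02 1.000e-02 1.274e+01]
```

jog_arm:
  commands: [1,-0.02,0.012,0.012,0,0,4,1,-0.04,0.024,0.024,0,0,8,1,-0.06,0.036,0.036,0,0,12,1,-0.0825,0.047,0.045,0,0,12.9,1,-0.0825,0.047,0.045,0,0,12.9,1,-0.0825,0.047,0.045,0,0,12.9,1,-0.0825,0.047,0.045,0,0,12.9,1,-0.0825,0.047,0.045,0,0,12.9]

```text
clock: 2.08
position: [523.8, 208.4, 170.9]
tool_rot: [0.706, 0.709, 0.0, 0.0]
ft_force: [1.1, -0.6, -0.1]
gripper_width: 1.0
grip_force: 0.0
```

```bash
python3 -c "
from h import *
plan(525,267,36)
c=ctrl.calibration('wrist')
im=ctrl.read_camera('wrist');cv2.imwrite('pics/w1.png',im[...,::-1])
for t in ['square_bar_head','eye_bar_head']:
  print(t,[(d['p'],d['bbox']) for d in ctrl.trace('wrist',t)])
print(c)
print(proj(c,[525,267,50]),proj(c,[525,245,50]),proj(c,[505,267,50]),proj(c,[545,267,50]))"
```

```text
t 2.08 pos [523.8 208.4 170.9] F [ 1.1 -0.6 -0.1] w 1.0 grip 0.0
shift [ 58.6   1.4 135. ] turn [ 0.05 -0.02  0.26]
square_bar_head [(0.94, [264.2, 73.0, 51.8, 145.9])]
eye_bar_head [(0.57, [119.3, 70.6, 74.2, 141.2])]
{'vfov': 59.786973420419905, 'cx': 261.7054029756849, 'cy': 190.38631818712653, 'R': array([[ 9.99994477e-01,  3.32178185e-03,  1.10590346e-04],
       [ 3.13163039e-03, -9.52852506e-01,  3.03417689e-01],
       [ 1.11326366e-03, -3.03415667e-01, -9.52857646e-01]]), 't': array([-524.60760554,  181.25042985,  372.69554873])}
[263.45563241 113.45699704] [263.31201749 143.36059506] [236.14750822 113.36447454] [290.75878599 113.54950271]
```

View pics/w1.png

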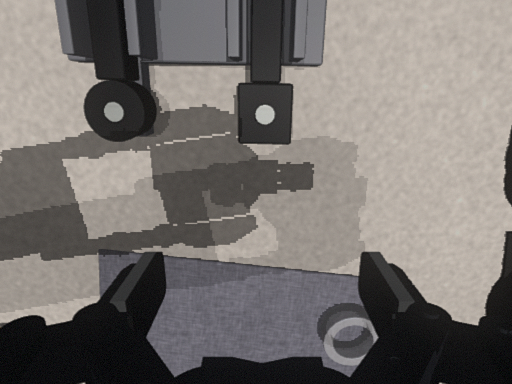

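jog_arm:
  commands: [1,0.03,0.002,0.02,0,0,0.2,1,0.0585,0.0025,0.04,0,0,0.2,1,0.0585,0.0025,0.06,0,0,0.2,1,0.0585,0.0025,0.08,0,0,0.2,1,0.0585,0.0025,0.1,0,0,0.2,1,0.0585,0.0025,0.1,0,0,0.2,1,0.0585,0.0025,0.1,0,0,0.2,1,0.0585,0.0025,0.1,0,0,0.2]

```text
clock: 2.9
position: [527.1, 266.4, 71.8]
tool_rot: [0.707, 0.707, 0.001, 0.001]
ft_force: [0.6, -0.4, 0.3]
gripper_width: 1.006
grip_force: 0.0
```

```bash
python3 -c "
from h import *
plan(526,267,36)"
```

```text
t 2.9 pos [527.1 266.4  71.8] F [ 0.6 -0.4  0.3] w 1.006 grip 0.0
shift [ 0.5 -1.2 35.8] turn [ 0.11 -0.03  0.01]
```

jog_arm:
  commands: [1,0.0005,-0.0005,0.012,0,0,0,1,0.0005,-0.0005,0.024,0,0,0,1,0.0005,-0.0005,0.035,0,0,0,1,0.0005,-0.0005,0.035,0,0,0,0.3,0.0005,-0.0005,0.035,0,0,0,0.3,0.0005,-0.0005,0.035,0,0,0,0.3,0.0005,-0.0005,0.035,0,0,0,0.3,0.0005,-0.0005,0.035,0,0,0]
  grip_force: 70

```text
clock: 3.57
position: [526.4, 266.6, 36.1]
tool_rot: [0.707, 0.707, 0.0, 0.0]
ft_force: [-4.3, -2.3, 47.4]
gripper_width: 0.458
grip_force: 64.6
```

jog_arm:
  commands: [0.2,0,0,0,0,0,0,0.2,0,0,0,0,0,0,0.2,0,0,0,0,0,0,0.2,0,0,0,0,0,0,0.2,0,0,0,0,0,0,0.2,0,0,0,0,0,0,0.2,0,0,0,0,0,0,0.2,0,0,0,0,0,0]

```text
clock: 4.23
position: [526.6, 266.7, 36.2]
tool_rot: [0.707, 0.707, 0.001, 0.0]
ft_force: [1.0, -0.6, 5.7]
gripper_width: 0.453
grip_force: 72.2
```

jog_arm:
  commands: [0.2,0,0,-0.005,0,0,0,0.2,0,0,-0.015,0,0,0,0.2,0,0,-0.028,0,0,0,0.2,0,0,-0.042,0,0,0,0.2,0,0,-0.056,0,0,0,0.2,0,0,-0.067,0,0,0,0.2,0,0,-0.075,0,0,0,0.2,0,0,-0.075,0,0,0]

```text
clock: 4.9
position: [527.2, 266.9, 112.9]
tool_rot: [0.707, 0.707, 0.002, 0.001]
ft_force: [1.0, 0.9, -1.5]
gripper_width: 0.458
grip_force: 71.5
```

```bash
python3 -c "
from h import *
plan(498,-42,70)
for n in ['side','scene']:
  im=ctrl.read_camera(n);cv2.imwrite('pics/%s2.png'%n,im[...,::-1])
a=cv2.imread('pics/side2.png')[50:200,150:300];b=cv2.imread('pics/scene2.png')[60:210,270:420]
cv2.imwrite('pics/c2.png',cv2.resize(np.hstack([a,b]),(800,400)))
"
```

```text
t 4.9 pos [527.2 266.9 112.9] F [ 1.   0.9 -1.5] w 0.458 grip 71.5
shift [-309.   -29.3   42.5] turn [ 0.22 -0.06 -0.01]
```

View pics/c2.png

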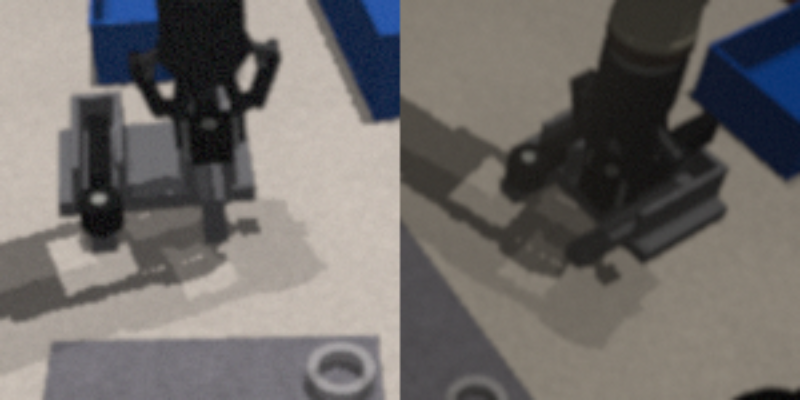

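jog_arm:
  commands: [0.2,-0.02,-0.002,0,0,0,0,0.2,-0.058,-0.006,0,0,0,0,0.2,-0.096,-0.01,0,0,0,0,0.2,-0.134,-0.013,0.005,0,0,0,0.2,-0.172,-0.017,0.01,0,0,0,0.2,-0.21,-0.02,0.015,0,0,0,0.2,-0.248,-0.024,0.02,0,0,0,0.2,-0.28,-0.027,0.025,0,0,0]

```text
clock: 5.67
position: [497.4, -15.5, 84.2]
tool_rot: [0.707, 0.707, -0.001, -0.001]
ft_force: [0.2, -0.2, -1.0]
gripper_width: 0.459
grip_force: 71.4
```

jog_arm:
  commands: [0.2,-0.015,-0.001,0.006,0,0,0,0.2,-0.025,-0.002,0.012,0,0,0,0.2,-0.029,-0.002,0.018,0,0,0,0.2,-0.029,-0.002,0.02,0,0,0,0.2,-0.029,-0.002,0.02,0,0,0,0.2,-0.029,-0.002,0.02,0,0,0,0.2,-0.029,-0.002,0.02,0,0,0,0.2,-0.029,-0.002,0.02,0,0,0]

```text
clock: 6.33
position: [497.1, -41.8, 65.6]
tool_rot: [0.707, 0.707, 0.0, 0.0]
ft_force: [0.4, -0.6, -2.1]
gripper_width: 0.455
grip_force: 71.4
```

```bash
python3 -c "
from h import *
plan(498,-42,22)
c=ctrl.calibration('wrist')
im=ctrl.read_camera('wrist')
cv2.imwrite('pics/w3.png',cv2.resize(np.hstack([im,ctrl.read_camera('side')])[...,::-1],(800,300)))
"
```

```text
t 6.33 pos [497.1 -41.8  65.6] F [ 0.4 -0.6 -2.1] w 0.455 grip 71.4
shift [-0.2  0.9 43.6] turn [0.04 0.01 0.06]
```

View pics/w3.png

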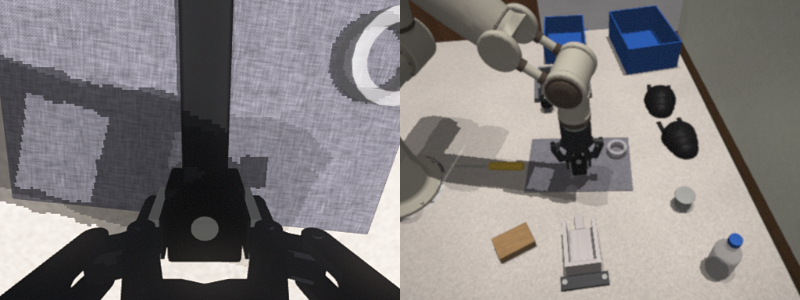

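jog_arm:
  commands: [0.2,0,0,0.01,0,0,0,0.2,0,0,0.02,0,0,0,0.2,0,0,0.028,0,0,0,0.2,0,0,0.034,0,0,0,0.2,0,0,0.038,0,0,0,0.2,0,0,0.041,0,0,0,0.2,0,0,0.043,0,0,0,0.2,0,0,0.043,0,0,0]

```text
clock: 7.1
position: [496.6, -42.5, 21.9]
tool_rot: [0.707, 0.707, -0.0, -0.0]
ft_force: [0.0, 0.4, -2.3]
gripper_width: 0.456
grip_force: 71.5
```

jog_arm:
  commands: [0.2,0,0,0.0005,0,0,0,0.2,0,0,0.001,0,0,0,0.2,0,0,0.0015,0,0,0,0.2,0,0,0.0015,0,0,0,0.2,0,0,0.0015,0,0,0,0.2,0,0,0.0015,0,0,0,0.2,0,0,0.0015,0,0,0,0.2,0,0,0.0015,0,0,0]

```text
clock: 7.77
position: [496.8, -42.5, 20.9]
tool_rot: [0.707, 0.707, 0.0, 0.0]
ft_force: [-0.3, 1.1, -1.5]
gripper_width: 0.455
grip_force: 71.5
```

jog_arm:
  commands: [0.2,0,0,0.0005,0,0,0,0.2,0,0,0.001,0,0,0,0.2,0,0,0.0015,0,0,0,0.2,0,0,0.0015,0,0,0,0.2,0,0,0.0015,0,0,0,0.2,0,0,0.0015,0,0,0,0.2,0,0,0.0015,0,0,0,0.2,0,0,0.0015,0,0,0]

```text
clock: 8.43
position: [496.9, -42.5, 20.2]
tool_rot: [0.707, 0.707, -0.0, -0.0]
ft_force: [-4.2, 2.2, 8.1]
gripper_width: 0.456
grip_force: 72.8
```

Contact on the pad. Release and rise.

jog_arm:
  commands: [0.6,0,0,0,0,0,0,0.8,0,0,0,0,0,0,1,0,0,0,0,0,0,1,0,0,0,0,0,0,1,0,0,0,0,0,0,1,0,0,-0.005,0,0,0,1,0,0,-0.025,0,0,0,1,0,0,-0.05,0,0,0]

```text
clock: 9.1
position: [494.9, -41.9, 68.3]
tool_rot: [0.707, 0.707, -0.001, -0.002]
ft_force: [0.2, 0.4, -0.8]
gripper_width: 1.0
grip_force: 0.0
```

jog_arm:
  commands: [1,0.01,0,-0.03,0,0,0,1,0.025,0,-0.06,0,0,0,1,0.04,0,-0.09,0,0,0,1,0.05,0,-0.11,0,0,0,1,0.05,0,-0.11,0,0,0,1,0.05,0,-0.11,0,0,0,1,0.05,0,-0.11,0,0,0,1,0.05,0,-0.11,0,0,0]

```text
clock: 9.77
position: [495.7, 7.3, 177.6]
tool_rot: [0.707, 0.707, -0.001, -0.001]
ft_force: [-0.9, 1.2, -0.6]
gripper_width: 1.0
grip_force: 0.0
```

```bash
python3 -c "
from h import *
plan(497,57.5,21)
c=ctrl.calibration('wrist')
im=ctrl.read_camera('wrist');cv2.imwrite('pics/w4.png',im[...,::-1])
d=ctrl.trace('wrist','square_bar_head')
for e in d:
  r=e['region'].astype(np.uint8);print(e['p'],e['bbox'])
  ys=[y for y in range(384) if r[y].any()]
  for y in ys[::15]:
    xs=np.where(r[y])[0];A=onz(c,(xs.min(),y),34);B=onz(c,(xs.max()+1,y),34);print(y,xs.min(),xs.max(),((A+B)/2).round(1),(B-A)[0].round(1))
"
```

```text
t 9.77 pos [495.7   7.3 177.6] F [-0.9  1.2 -0.6] w 1.0 grip 0.0
shift [ 50.1   1.8 156.7] turn [-0.18 -0.03 -0.04]
0.67 [263.6, 164.8, 43.4, 184.7]
72 253 261 [492.2  95.3  34. ] 6.9
87 251 278 [498.   84.3  34. ] 21.9
102 251 278 [498.  73.  34.] 22.1
117 251 277 [497.6  61.3  34. ] 21.6
132 251 277 [497.6  49.4  34. ] 21.9
147 251 277 [497.6  37.1  34. ] 22.2
162 250 277 [497.2  24.5  34. ] 23.4
177 251 276 [497.2  11.5  34. ] 22.0
192 251 276 [497.2  -1.9  34. ] 22.3
207 243 284 [497.2 -15.6  34. ] 36.6
222 242 286 [497.6 -29.7  34. ] 39.8
237 242 285 [497.2 -44.3  34. ] 39.5
252 242 285 [497.2 -59.3  34. ] 40.1
```

View pics/w4.png

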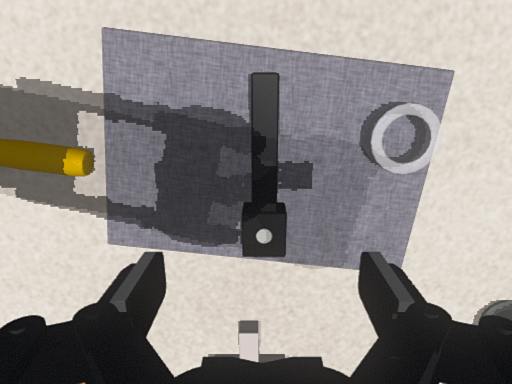

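jog_arm:
  commands: [1,0.02,0.001,0.025,0,0,0,1,0.04,0.002,0.05,0,0,0,1,0.05,0.002,0.08,0,0,0,1,0.05,0.002,0.11,0,0,0,1,0.05,0.002,0.125,0,0,0,1,0.05,0.002,0.125,0,0,0,1,0.05,0.002,0.125,0,0,0,1,0.05,0.002,0.125,0,0,0]

```text
clock: 10.53
position: [499.7, 57.1, 55.3]
tool_rot: [0.707, 0.707, 0.0, 0.001]
ft_force: [0.4, 0.5, 0.9]
gripper_width: 0.996
grip_force: 0.0
```

```bash
python3 -c "
from h import *
plan(498,57.5,22,0.3)"
```

```text
t 10.53 pos [499.7  57.1  55.3] F [0.4 0.5 0.9] w 0.996 grip 0.0
shift [ 0.4 -1.7 33.3] turn [ 0.09  0.01 -0.34]
```

jog_arm:
  commands: [1,0.0005,-0.001,0.012,0,0,0,1,0.0005,-0.001,0.024,0,0,0,1,0.0005,-0.001,0.031,0,0,0,1,0.0005,-0.001,0.031,0,0,0,1,0.0005,-0.001,0.031,0,0,0,1,0.0005,-0.001,0.031,0,0,0,0.6,0.0005,-0.001,0.031,0,0,0,0.5,0.0005,-0.001,0.031,0,0,0]
  grip_force: 90

```text
clock: 11.2
position: [498.4, 57.9, 24.1]
tool_rot: [0.707, 0.707, 0.0, 0.001]
ft_force: [0.3, 0.7, -0.3]
gripper_width: 0.751
grip_force: 0.0
```

jog_arm:
  commands: [0.4,0,0,0,0,0,0,0.3,0,0,0,0,0,0,0.2,0,0,0,0,0,0,0.1,0,0,0,0,0,0,0.1,0,0,0,0,0,0,0.1,0,0,0,0,0,0,0.1,0,0,0,0,0,0,0.1,0,0,0,0,0,0]

```text
clock: 11.87
position: [498.2, 58.0, 23.7]
tool_rot: [0.707, 0.707, 0.0, 0.0]
ft_force: [0.1, 0.7, 4.5]
gripper_width: 0.244
grip_force: 89.6
```

jog_arm:
  commands: [0.1,0,0,-0.004,0,0,0,0.1,0,0,-0.012,0,0,0,0.1,0,0,-0.024,0,0,0,0.1,0,0,-0.038,0,0,0,0.1,0,0,-0.052,0,0,0,0.1,0,0,-0.066,0,0,0,0.1,0,0,-0.078,0,0,0,0.1,0,0,-0.08,0,0,0]

```text
clock: 12.53
position: [499.0, 57.9, 105.6]
tool_rot: [0.707, 0.707, 0.001, 0.001]
ft_force: [0.5, -0.1, -1.0]
gripper_width: 0.239
grip_force: 88.8
```

```bash
python3 -c "
from h import *
plan(480.9,-170.5,104)
im=ctrl.read_camera('wrist')
cv2.imwrite('pics/w5.png',cv2.resize(np.hstack([im,ctrl.read_camera('side')])[...,::-1],(800,300)))
"
```

```text
t 12.53 pos [499.   57.9 105.6] F [ 0.5 -0.1 -1. ] w 0.239 grip 88.8
shift [-228.4  -18.     1.6] turn [ 0.21  0.02 -0.01]
```

View pics/w5.png

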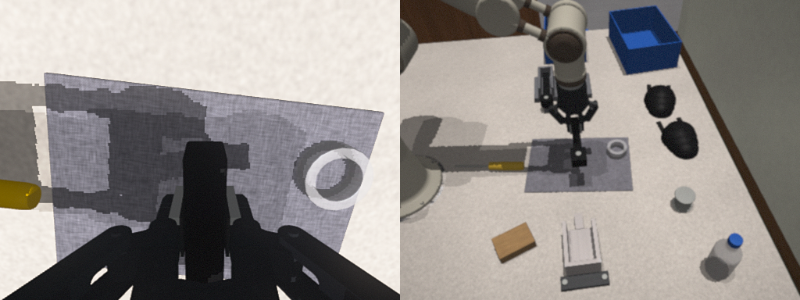

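jog_arm:
  commands: [0.1,-0.015,-0.001,0,0,0,0,0.1,-0.045,-0.004,0,0,0,0,0.1,-0.08,-0.007,0,0,0,0,0.1,-0.115,-0.009,0,0,0,0,0.1,-0.15,-0.012,0,0,0,0,0.1,-0.185,-0.015,0,0,0,0,0.1,-0.215,-0.017,0,0,0,0,0.1,-0.2285,-0.018,0,0,0,0]

```text
clock: 13.3
position: [478.7, -173.5, 102.4]
tool_rot: [0.708, 0.706, -0.001, -0.0]
ft_force: [-0.1, 0.3, -0.7]
gripper_width: 0.24
grip_force: 88.8
```

jog_arm:
  commands: [0.1,0,0,0,0,0,0,0.1,0,0,0,0,0,0,0.1,0,0,0,0,0,0,0.1,0,0,0,0,0,0,0.1,0,0,0,0,0,0,0.1,0,0,0,0,0,0,0.1,0,0,0,0,0,0,0.1,0,0,0,0,0,0]

```text
clock: 13.97
position: [479.8, -170.1, 103.3]
tool_rot: [0.707, 0.707, 0.0, 0.0]
ft_force: [-0.2, 0.6, -1.7]
gripper_width: 0.238
grip_force: 88.9
```

```bash
python3 -c "
from h import *
plan(480.9,-170.5,32)
b=ctrl.read_camera('side');a=ctrl.read_camera('scene')
cv2.imwrite('pics/side6.png',b[...,::-1]);cv2.imwrite('pics/scene6.png',a[...,::-1])
r=lambda im,x,y,w,h,s:cv2.resize(im[y:y+h,x:x+w],None,fx=s,fy=s,interpolation=cv2.INTER_CUBIC)
cv2.imwrite('pics/c6.png',np.hstack([r(a,110,160,100,130,4),r(b,180,245,100,130,4)])[...,::-1])
p=o=ctrl.get_obs()['position']
# predicted dot if level
X=[p[0],p[1]-100.5,p[2]-23.7+34]
for n in ['scene','side']: print(n,proj(ctrl.calibration(n),X))
"
```

```text
t 13.97 pos [ 479.8 -170.1  103.3] F [-0.2  0.6 -1.7] w 0.238 grip 88.9
shift [-0.4  1.1 71.3] turn [ 0.   -0.    0.02]
scene [153.65498114 215.43817706]
side [229.38122789 300.65362156]
```

View pics/c6.png

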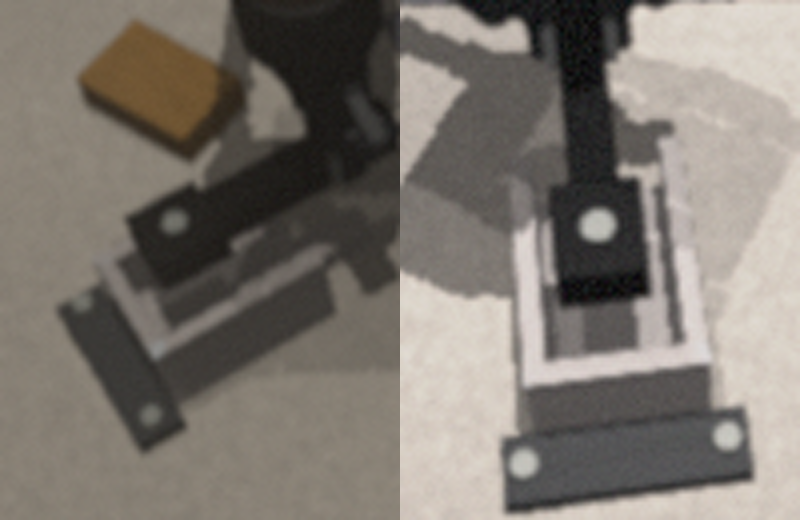

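jog_arm:
  commands: [0.1,0,0.001,0.008,0,0,0,0.1,0,0.001,0.018,0,0,0,0.1,0,0.001,0.028,0,0,0,0.1,0,0.001,0.038,0,0,0,0.1,0,0.001,0.048,0,0,0,0.1,0,0.001,0.056,0,0,0,0.1,0,0.001,0.062,0,0,0,0.1,0,0.001,0.066,0,0,0]

```text
clock: 14.73
position: [480.3, -170.1, 39.5]
tool_rot: [0.707, 0.707, -0.001, -0.002]
ft_force: [-24.3, 15.1, 64.3]
gripper_width: 0.235
grip_force: 97.8
```

jog_arm:
  commands: [0.1,0,0,0.0005,0,0,0,0.1,0,0,0.001,0,0,0,0.1,0,0,0.0015,0,0,0,0.1,0,0,0.002,0,0,0,0.1,0,0,0.0025,0,0,0,0.1,0,0,0.0025,0,0,0,0.1,0,0,0.0025,0,0,0,0.1,0,0,0.0025,0,0,0]

```text
clock: 15.4
position: [480.3, -170.1, 39.5]
tool_rot: [0.707, 0.707, -0.001, -0.002]
ft_force: [-22.4, 12.3, 48.9]
gripper_width: 0.239
grip_force: 96.1
```

jog_arm:
  commands: [0.1,0,0,-0.001,0,0,0,0.1,0,0,-0.002,0,0,0,0.1,0,0,-0.004,0,0,0,0.1,0,0,-0.005,0,0,0,0.1,0,0,-0.005,0,0,0,0.1,0,0,-0.005,0,0,0,0.1,0,0,-0.005,0,0,0,0.1,0,0,-0.005,0,0,0]

```text
clock: 16.07
position: [480.9, -170.6, 39.7]
tool_rot: [0.707, 0.707, 0.0, 0.0]
ft_force: [0.6, -0.6, -0.3]
gripper_width: 0.239
grip_force: 89.2
```

```bash
python3 -c "
from h import *
plan(480.9,-170.5,32)
b=ctrl.read_camera('side');a=ctrl.read_camera('scene')
r=lambda im,x,y,w,h,s:cv2.resize(im[y:y+h,x:x+w],None,fx=s,fy=s,interpolation=cv2.INTER_CUBIC)
cv2.imwrite('pics/c7.png',np.hstack([r(a,110,180,100,100,4),r(b,180,255,100,100,4)])[...,::-1])
p=ctrl.get_obs()['position']
X=[p[0],p[1]-100.5,p[2]-23.7+34]
for n in ['scene','side']: print(n,proj(ctrl.calibration(n),X))
"
```

```text
t 16.07 pos [ 480.9 -170.6   39.7] F [ 0.6 -0.6 -0.3] w 0.239 grip 89.2
shift [ 0.1 -0.   7.7] turn [ 0.02  0.01 -0.01]
scene [158.99176225 229.96820695]
side [232.01912768 317.12436125]
```

View pics/c7.png

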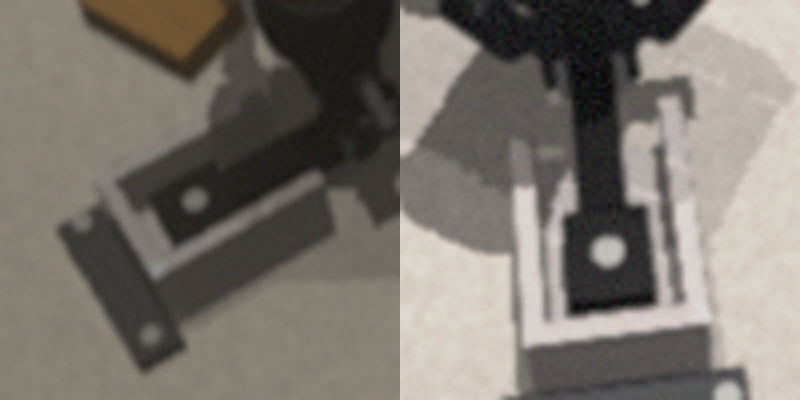

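jog_arm:
  commands: [0.1,0,0,0.0003,0,0,0,0.1,0,0,0.0006,0,0,0,0.1,0,0,0.0009,0,0,0,0.1,0,0,0.0012,0,0,0,0.1,0,0,0.0015,0,0,0,0.1,0,0,0.0015,0,0,0,0.1,0,0,0.0015,0,0,0,0.1,0,0,0.0015,0,0,0]

```text
clock: 16.83
position: [480.9, -170.6, 39.7]
tool_rot: [0.707, 0.707, -0.0, -0.0]
ft_force: [-6.1, 1.9, 13.2]
gripper_width: 0.238
grip_force: 90.8
```

```bash
python3 -c "
from h import *
for i in range(3):
  o=ctrl.get_obs();print(o['position'].round(1),o['ft_force'].round(1),o['moment'].round(2),Ro.from_quat(o['tool_rot']).as_matrix().round(4)[:,2]);ctrl.read_camera('side')
s,d=ctrl.calibration('scene'),ctrl.calibration('side')
print(tri([s,d],[(158.75,229.75),(232,318)]),tri([s,d],[(153.5,215.25),(229.25,301.25)]))
"
```

```text
[ 480.9 -170.6   39.7] [-6.1  1.9 13.2] [0.42 0.79 0.03] [-3.e-04 -1.e-04 -1.e+00]
[ 480.9 -170.6   39.7] [-4.2  2.6 12.9] [0.41 0.8  0.01] [-3.e-04 -1.e-04 -1.e+00]
[ 480.9 -170.6   39.7] [-5.1  2.9 13.5] [ 0.46  0.79 -0.02] [-3.e-04 -1.e-04 -1.e+00]
[ 480.37283858 -271.91805072   49.58928212] [ 479.23199774 -271.2378475   113.21197779]
```

Run:
```python
from h import *
from scipy.optimize import differential_evolution
L=[((-30,68,30),(-30,-32,30)),((30,68,30),(30,-32,30)),((-30,-32,30),(30,-32,30)),
   ((-10,70,-15),(-10,113,-15)),((10,70,-15),(10,113,-15)),((-10,113,-15),(10,113,-15)),]
pts=np.array([np.array(a)+(np.array(b)-a)*k for a,b in L for k in np.linspace(0.03,.97,25)])
D={}
for n in ["scene","side"]:
    g=cv2.GaussianBlur(cv2.imread(f"pics/{n}0.png",0),(0,0),0.8)
    up=cv2.resize(g,None,fx=4,fy=4,interpolation=cv2.INTER_CUBIC)
    e=cv2.Canny(cv2.GaussianBlur(up,(0,0),2),15,40)
    D[n]=(cv2.distanceTransform(255-e,cv2.DIST_L2,5)/4,P(ctrl.calibration(n)))
def cost(q,det=False):
    c,s=np.cos(q[3]),np.sin(q[3]);X=pts@np.array([[c,s,0],[-s,c,0],[0,0,1]])+q[:3];r=[]
    for n,(d,p) in D.items():
        u=np.c_[X,np.ones(len(X))]@p.T;u=u[:,:2]/u[:,2:]
        i=np.clip(np.rint((u+.5)*4-.5).astype(int),0,[2047,1535]);r.append(np.minimum(d[i[:,1],i[:,0]],3))
    r=np.array(r);return r.reshape(2,6,25).mean(2).round(2) if det else r.mean()
for z in [None,24,27,30,33,35,37]:
    b=[(470,492),(-285,-258),(18,42) if z is None else (z-.01,z+.01),(-.05,.05)]
    f=differential_evolution(cost,b,seed=1,tol=1e-6,maxiter=150);print(z,f.x.round(3),round(f.fun,3))
    if z in(None,27,35):print(cost(f.x,True))
```

```text
None [ 4.80712e+02 -2.77519e+02  1.82430e+01 -3.20000e-02] 1.622
[[2.71 0.38 2.1  2.31 0.84 0.57]
 [0.82 0.46 0.26 3.   3.   3.  ]]
24 [ 4.81449e+02 -2.80607e+02  2.39930e+01 -4.40000e-02] 1.659
27 [ 4.81353e+02 -2.81720e+02  2.70050e+01 -5.00000e-02] 1.662
[[2.2  1.18 1.02 2.87 0.61 0.99]
 [0.78 0.82 0.46 3.   3.   3.  ]]
30 [ 4.80399e+02 -2.82656e+02  3.00000e+01  1.10000e-02] 1.682
33 [ 4.79696e+02 -2.83727e+02  3.30020e+01 -4.00000e-03] 1.651
35 [ 4.80547e+02 -2.84271e+02  3.49970e+01 -8.00000e-03] 1.645
[[0.46 2.93 0.49 3.   0.56 2.07]
 [0.68 0.46 0.09 3.   3.   3.  ]]
37 [ 4.80589e+02 -2.84685e+02  3.70000e+01 -1.70000e-02] 1.676
```

Run:
```python
from h import *
from scipy.optimize import differential_evolution
def model(t):
    o=30+t
    L=[((-30,68,30),(-30,-32,30)),((30,68,30),(30,-32,30)),((-30,-32,30),(30,-32,30)),
    ((-o,68,30),(-o,-32-t,30)),((o,68,30),(o,-32-t,30)),((-o,-32-t,30),(o,-32-t,30)),
    ((-10,70,-15),(-10,113,-15)),((10,70,-15),(10,113,-15)),((-10,113,-15),(10,113,-15)),((-30,-30,-15),(-30,68,-15))]
    return np.array([np.array(a)+(np.array(b)-a)*k for a,b in L for k in np.linspace(0.03,.97,25)])
D={}
for n in ["scene","side"]:
    g=cv2.createCLAHE(4,(8,8)).apply(cv2.imread(f"pics/{n}0.png",0))
    up=cv2.resize(g,None,fx=4,fy=4,interpolation=cv2.INTER_CUBIC)
    e=cv2.Canny(cv2.GaussianBlur(up,(0,0),4),8,20)
    D[n]=(cv2.distanceTransform(255-e,cv2.DIST_L2,5)/4,P(ctrl.calibration(n)))
def cost(q,det=False):
    c,s=np.cos(q[3]),np.sin(q[3]);X=model(q[4])@np.array([[c,s,0],[-s,c,0],[0,0,1]])+q[:3];r=[]
    for n,(d,p) in D.items():
        u=np.c_[X,np.ones(len(X))]@p.T;u=u[:,:2]/u[:,2:]
        i=np.clip(np.rint((u+.5)*4-.5).astype(int),0,[2047,1535]);r.append(np.minimum(d[i[:,1],i[:,0]],3))
    r=np.array(r);return r.reshape(2,10,25).mean(2).round(1) if det else r.mean()
for z in [None,21,24,27,30,33,35,37]:
    b=[(470,492),(-290,-258),(15,42) if z is None else (z-.01,z+.01),(-.05,.05),(4,14)]
    f=differential_evolution(cost,b,seed=1,tol=1e-6,maxiter=200);print(z,f.x.round(3),round(f.fun,3))
    if z in(None,27,35):print(cost(f.x,True))
s,d=ctrl.calibration('scene'),ctrl.calibration('side')
# earlier picked corners reprojected for hypothesis tops z
for z in (57,65): print(z,[onz(c,uv,z).round(0)[:2] for c,uv in [(s,(134.5,225.75)),(d,(211,341)),(s,(150,248.25)),(d,(257.7,336.3)),(s,(177,204.25)),(d,(209.7,283.3)),(s,(191.75,224.25)),(d,(247.7,280.7))]])
```

```text
None [ 4.82934e+02 -2.74881e+02  3.98870e+01 -1.00000e-03  1.06940e+01] 0.645
[[0.2 2.4 1.1 1.4 0.5 0.3 0.5 0.4 1.4 0.3]
 [0.9 0.7 0.3 0.3 0.4 0.1 0.5 0.4 0.4 0.4]]
21 [ 4.76269e+02 -2.71734e+02  2.09970e+01  3.00000e-03  5.59100e+00] 0.853
24 [ 4.76667e+02 -2.72994e+02  2.40090e+01  3.00000e-03  5.71600e+00] 0.803
27 [ 4.76900e+02 -2.73933e+02  2.69980e+01  2.00000e-03  5.86300e+00] 0.807
[[0.7 2.4 1.2 1.  0.8 1.3 0.6 0.4 1.2 0.5]
 [0.8 1.1 0.7 0.3 0.4 0.2 0.2 0.7 1.1 0.5]]
30 [ 4.76528e+02 -2.71936e+02  3.00090e+01 -1.10000e-02  1.07680e+01] 0.762
33 [ 4.77706e+02 -2.72690e+02  3.29990e+01 -6.00000e-03  1.09250e+01] 0.724
35 [ 4.80399e+02 -2.74666e+02  3.50080e+01 -1.00000e-03  8.66100e+00] 0.722
[[0.3 2.4 1.2 1.4 0.2 0.5 0.5 0.4 1.2 0.3]
 [0.8 0.6 0.5 0.3 0.2 0.1 0.7 0.8 0.8 1.2]]
37 [ 4.81135e+02 -2.75034e+02  3.70100e+01 -1.10000e-02  9.29400e+00] 0.683
57 [array([ 443., -313.]), array([ 441., -313.]), array([ 516., -311.]), array([ 521., -315.]), array([ 446., -203.]), array([ 446., -202.]), array([ 515., -202.]), array([ 517., -206.])]
65 [array([ 448., -314.]), array([ 442., -316.]), array([ 520., -311.]), array([ 521., -318.]), array([ 452., -205.]), array([ 446., -207.]), array([ 520., -203.]), array([ 517., -211.])]
```

jog_arm:
  commands: [0.1,0,0,-0.002,0,0,0,0.1,-0.001,0.0005,-0.0025,0,0,0,0.1,-0.002,0.001,-0.0025,0,0,0,0.1,-0.002,0.001,-0.002,0,0,0,0.1,-0.002,0.001,-0.0015,0,0,0,0.1,-0.002,0.001,-0.001,0,0,0,0.1,-0.002,0.001,-0.0005,0,0,0,0.1,-0.002,0.001,-0.0005,0,0,0]

```text
clock: 17.65
position: [481.6, -172.5, 39.7]
tool_rot: [0.707, 0.707, -0.0, -0.001]
ft_force: [-5.1, 2.4, 10.2]
gripper_width: 0.243
grip_force: 90.6
```

```bash
python3 -c "
from h import *
o=ctrl.get_obs();print(o['position'].round(1),o['ft_force'].round(1),o['moment'].round(2),o['clock'])"
```

```text
[ 481.6 -172.5   39.7] [-5.1  2.4 10.2] [ 0.35  0.8  -0.06] 17.65
```

jog_arm:
  commands: [0.3,0,0,0,0,0,0,0.4,0,0,0,0,0,0,0.55,0,0,0,0,0,0,0.7,0,0,0,0,0,0,0.7,0,0,0,0,0,0,0.7,0,0,0,0,0,0,0.7,0,0,-0.01,0,0,0,0.7,0,0,-0.025,0,0,0]

```text
clock: 18.32
position: [480.5, -171.7, 63.1]
tool_rot: [0.707, 0.707, -0.0, -0.002]
ft_force: [0.1, -0.0, 0.7]
gripper_width: 0.699
grip_force: 0.0
```

jog_arm:
  commands: [0.7,0,0,-0.03,0,0,0,0.7,0.01,0,-0.06,0,0,0,0.7,0.01,0,-0.09,0,0,0,0.7,0.0,0,-0.12,0,0,0,0.7,-0.03,0,-0.14,0,0,0,0.7,-0.06,0,-0.14,0,0,0,0.7,-0.08,0,-0.14,0,0,0,0.7,-0.08,0,-0.14,0,0,0]

```text
clock: 18.98
position: [481.8, -256.2, 205.5]
tool_rot: [0.708, 0.706, -0.0, 0.002]
ft_force: [-0.8, 0.1, -0.6]
gripper_width: 0.698
grip_force: 0.0
```

```bash
python3 -c "
from h import *
plan(481,-250,200)
c=ctrl.calibration('wrist')
im=ctrl.read_camera('wrist');cv2.imwrite('pics/w8.png',im[...,::-1])
for e in ctrl.trace('wrist','square_bar_head'):
  r=e['region'];print(e['p'],e['bbox'].round(0) if hasattr(e['bbox'],'round') else e['bbox'])
  for y in [y for y in range(384) if r[y].any()][::15]:
    xs=np.where(r[y])[0];A=onz(c,(xs.min(),y),50);B=onz(c,(xs.max()+1,y),50);print(y,((A+B)/2).round(1),(B-A)[0].round(1))
for n in ['scene','side']:
  ctrl.read_camera(n)
  for t in ['square_bar_head','nest_seat','eye_bar_head']: print(n,t,[(round(d['p'],2),np.round(d['bbox'],1)) for d in ctrl.trace(n,t)[:1]])
g=im.min(2); r0=proj(c,[481,-273,50]).round().astype(int); print('exp dot',r0)
n,l,s,ce=cv2.connectedComponentsWithStats((g[r0[1]-20:r0[1]+20,r0[0]-18:r0[0]+18]>120).astype(np.uint8))
print(s,ce+r0-[18,20],[onz(c,q+r0-[18,20],50).round(1) for q in ce])
"
```

```text
t 18.98 pos [ 481.8 -256.2  205.5] F [-0.8  0.1 -0.6] w 0.698 grip 0.0
shift [ 6.2 -0.8  5.4] turn [ 0.11  0.18 -0.2 ]
0.56 [259.6, 122.1, 39.1, 193.6]
27 [ 481.3 -135.6   50. ] 15.5
42 [ 482.4 -146.2   50. ] 21.1
57 [ 482.  -157.2   50. ] 22.2
72 [ 482.3 -168.4   50. ] 21.7
87 [ 482.3 -179.9   50. ] 22.0
102 [ 481.8 -191.7   50. ] 21.4
117 [ 481.7 -203.8   50. ] 21.7
132 [ 481.7 -216.3   50. ] 22.0
147 [ 480.7 -229.1   50. ] 22.3
162 [ 482.  -242.3   50. ] 21.8
177 [ 481.4 -255.8   50. ] 38.9
192 [ 481.8 -269.8   50. ] 38.5
207 [ 481.3 -284.1   50. ] 40.0
scene square_bar_head [(0.6, array([178.4, 221.4,  68.7,  39.9]))]
scene nest_seat [(0.55, array([166.2, 236.9,  79.4,  70.5]))]
scene eye_bar_head [(0.78, array([328.5, 114.2,  46.3,  24.2]))]
side square_bar_head [(0.91, array([231.6, 294.2,  23.6,  82.7]))]
side nest_seat [(0.64, array([238.1, 324.6,  61.8,  93.4]))]
side eye_bar_head []
exp dot [261 195]
[[   0    0   36   40 1422]
 [  18   24    7    5   18]] [[260.46061885 194.42405063]
 [263.61111111 200.5       ]] [array([ 480.9, -272.1,   50. ]), array([ 483.7, -277.9,   50. ])]
```

```bash
python3 -c "
from h import *
c=ctrl.calibration('wrist')
g=cv2.imread('pics/w8.png',0)
print('row190',[int(v) for v in g[187:194,205:320].mean(0)])
print('col236',[int(v) for v in g[150:290,229:235].mean(1)])
print('col284',[int(v) for v in g[150:290,289:295].mean(1)])
for z in (20,57,65): print(z,proj(c,[452,-270,z]).round(1),proj(c,[512,-270,z]).round(1),proj(c,[481,-306.5,z]).round(1))
"
```

```text
row190 [91, 92, 91, 91, 92, 93, 91, 89, 78, 67, 66, 67, 67, 68, 67, 67, 69, 67, 65, 64, 56, 54, 53, 53, 54, 57, 64, 66, 65, 65, 65, 65, 66, 61, 31, 16, 15, 18, 16, 17, 16, 15, 18, 14, 17, 17, 14, 17, 17, 24, 30, 37, 41, 42, 47, 47, 47, 46, 45, 44, 39, 36, 28, 22, 18, 17, 19, 20, 18, 19, 20, 18, 19, 20, 19, 21, 20, 25, 92, 142, 149, 92, 63, 64, 67, 68, 62, 56, 55, 56, 56, 60, 67, 69, 69, 69, 68, 71, 71, 71, 69, 66, 70, 129, 139, 138, 136, 136, 135, 135, 135, 135, 136, 137, 136]
col236 [64, 64, 65, 64, 64, 64, 66, 72, 68, 67, 67, 68, 68, 67, 67, 67, 66, 67, 67, 67, 66, 67, 66, 62, 61, 64, 62, 63, 63, 62, 62, 62, 62, 62, 62, 62, 61, 62, 63, 62, 61, 62, 62, 61, 61, 60, 61, 62, 60, 62, 61, 62, 62, 62, 61, 61, 59, 66, 89, 106, 106, 105, 102, 102, 103, 104, 103, 70, 58, 60, 60, 61, 61, 60, 62, 62, 61, 60, 62, 61, 61, 62, 63, 62, 58, 69, 124, 162, 158, 158, 158, 157, 153, 154, 157, 156, 77, 55, 87, 169, 167, 164, 166, 166, 164, 163, 162, 162, 162, 162, 163, 163, 162, 160, 161, 162, 162, 160, 162, 163, 164, 162, 162, 161, 161, 161, 163, 163, 161, 161, 163, 165, 164, 159, 159, 161, 163, 163, 162, 161]
col284 [78, 78, 76, 64, 63, 62, 63, 63, 63, 62, 64, 62, 63, 62, 63, 62, 62, 61, 63, 62, 60, 61, 63, 62, 61, 62, 62, 61, 63, 61, 62, 60, 61, 62, 62, 61, 61, 61, 61, 63, 61, 61, 60, 60, 60, 61, 60, 60, 61, 61, 60, 61, 61, 60, 60, 61, 60, 60, 60, 59, 60, 61, 60, 60, 60, 60, 58, 57, 57, 58, 57, 58, 59, 57, 58, 60, 60, 58, 60, 59, 60, 62, 60, 61, 59, 71, 125, 144, 139, 138, 138, 135, 134, 133, 136, 128, 61, 59, 105, 143, 141, 141, 144, 160, 162, 162, 160, 158, 156, 156, 161, 163, 163, 163, 164, 165, 164, 160, 157, 156, 157, 159, 162, 164, 165, 164, 164, 164, 165, 163, 161, 158, 158, 157, 162, 165, 168, 168, 165, 162]
20 [231.4 188. ] [292.6 188. ] [261.  222.4]
57 [227.7 200.6] [296.2 200.5] [260.9 238.4]
65 [226.8 203.7] [297.2 203.7] [260.9 242.4]
```

```bash
python3 -c "
from plant import ctrl
print(ctrl.hand_in())"
```

```text
the job is handed in; nothing more can be done
None
```

The job is handed in. The square-head bar went from the rack to the felt pad, was let go, then was re-gripped by its tail and lowered into the nest. It measured flat and straight, with its head about 6–10 mm from the closed end. The eye bar was not touched. My first lowering hit the floor about 8 mm early because I had the nest floor too low: up to 64 N at the wrist, through the bar, before I backed off. I also viewed 11 pictures instead of 10, so the final checks were done numerically.

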